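Test the inner gate, then open the pass box

TASK

Get the sample lock of the dry chamber ready for unloading: press the red handle of the inner gate towards its black stop post, closing the gate if it is ajar, until the gate is home and the sprung handle sinks firmly (without ramming anything). Only after that touch check, swing the outer door with the blue handle wide open, well past 60 degrees, leave it there with the inner gate still shut, and do not disturb the wood disc inside or the things standing around.

Things in the scene. Friction and masses are not known exactly. Their poses are not given: they have to be found in the camera images.
- pass_box: Fixed unit: clear lock (130 deep x 150 wide x 120 mm high), clear chamber behind it (x 81 to 241 mm, 340 wide, 130 high). Origin on the bench under the lock's centre; -x is the front with the outer door, z up. The inner gate slides in a slot at x = 72 mm between the two; a black stop post (124 high) stands at its shut end, x 72, y -84 mm. Place and yaw vary.
- gate (a joint): Inner gate: steel plate 150 wide, yellow top edge 128 mm above the bench, sliding along the box's y axis. 0 = shut (hard stop); grows to 0.060 m as it opens to the box's +y. Starts shut or up to 30 mm ajar. Sliding takes about 3.5 N; it stays where it is left.
- handle (a joint): Red sprung handle on the gate: how far (m) it has sunk towards the box's -y (shutting direction) relative to the gate. 0 free, 0.009 bottomed; spring 1400 N/m: sinks about 2.5 mm while the gate slides, and 5 mm or more (7 N up) only against a gate that is home. Sunk over 5 mm with the gate shut, kept about half a second, is a good check; over 35 N is ramming.
- handle_mid (a point): Centre of the red handle paddle: 44 mm (box x) x 12 mm (box y) x 62 mm high, upright on the gate's top edge, from 138 to 200 mm above the bench; this point at 169 mm, box x = 72 mm, and box y = 0 with gate shut and handle free. Axes as the pass box. Press on its +y face.
- door (a joint): Outer door on the lock's front, white, 148 wide x 108 high x 12 mm thick, hinged at the box's +y side about a vertical axis. 0 = closed (start), grows to 1.75 rad; opens out to the box's -x, clockwise seen from above. Stiff hinge, about 0.12 N m: it stays where it is left.
- door_handle (a point): Middle of the blue handle bar: level, 12 mm thick, parallel to the door, 45 mm out from its face (39 mm clear gap behind the bar, 62 mm clear between its end posts), 98 mm above the bench. Axes turn with the door: x from bar to door face, y along the bar towards the hinge; closed: as the pass box. Can be hooked from above with the fingertips in the gap.
- door_hinge (a point): Point on the outer door's vertical hinge axis at the handle's height; the bar's middle lies 51 mm along -x and 95 mm along -y from it in the door's axes.
- disc: Wooden tree-ring disc, 82 mm diameter, 37 mm high, lying in the lock on its 12 mm floor. Origin under its centre. Leave alone.
- wash_bottle: White bottle, 56 mm diameter, 130 mm high, standing beside the box. Origin under its centre. Leave alone.
- jar: Amber jar with green lid, 60 mm diameter, 75 mm high, standing beside the box. Origin under its centre. Leave alone.
- core_mount: Wooden mount with a dark core, 160 mm (its x) x 34 x 19 mm, lying on the bench beside the box. Origin under its centre. Leave alone.

How it is judged:
By the outcome, as a careful person would: the job done as asked, in the order asked, and still so for the second after the job is handed in, with the robot touching nothing.
It also fails if it takes over 53 s, if anything falls off the work surface, if the arm or the gripper's body presses on something with over 40 N, if the wrist force passes 120 N, or if a joint passes its speed limit or range.

ROBOT

A 6-joint arm with a two-finger parallel gripper is mounted at the origin on the work surface. World frame = base frame: x ahead of the robot, y to its left, z up, the work surface at z = 0. Lengths are in m, angles in rad, forces in N, time in s.
With the tool pointing down it reaches from about 0.35 to 0.925 m from the base axis. Payload 6.4 kg.
Tool frame: the origin (TCP) lies on the front face of the gripper's body, between the roots of the fingers; the fingertips stand 97 mm ahead of it and the grasp point (between the pads) lies r.tcp_to_grasp ahead of it (r.tcp_to_grasp is the distance from the TCP to the grasp point, in m); z points along the fingers, y is the line along which they close (so a half turn about z gives the same grasp; the last joint's range is limited). The gripper opens to 94 mm and grips with 3 to 60 N. Pads are 16 mm wide; open, the fingers measure 119 mm over their backs; the gripper's body (75 mm by 177 mm) begins 78 mm behind the grasp point.
Start: joints at [0.998, 0.245, 1.558, -0, 1.339, -0.174], TCP at [0.252, 0.599, 0.303] pointing down, gripper open.
Joint ranges: [-3.13, 3.13], [-1.02, 2.26], [0.13, 2.54], [-0.95, 4.09], [0.21, 2.88], [-2.74, 2.74]. Speed limits (rad/s): [2.57, 2.57, 3.14, 3.14, 3.14, 3.14].

INTERFACE

Orientations are given as a unit quaternion [w, x, y, z].
In Python, from station import monitor, imaging, workorder, r gives the robot as it stands.
- The arm moves only by the tool drive_tool, never from a script. Its argument "steps" is a list of rows, each an object with "gripper": the opening, from 0 (shut) to 1 (fully open); "xyz": the shift along the world's x, y, z in units of 40 mm (1.0 is 40 mm), a list of three; "spin": the turn about the world's z in units of 8 degrees (1.0 is 8 degrees). A call has 1 to 10 rows; each row is the pose to reach, as a shift and turn from the pose commanded when the call began; what a row does not reach only later rows make up. A row lasts 1/8 s, in which the tool goes at most 62.5 mm and 10.7 degrees, less where a joint would pass 70% of its speed; a pose out of reach is approached as far as the arm can. A call with a gripper value outside its range is refused whole. The fingers move at their own pace and stop on an object; "grip_force" is the grip in N (left out, the last holds). Time passes only in rows, so rows that repeat a pose let the fingers close. It gives the time, the measured TCP pose, the force, the opening and the grip force at its end, in the units of the state.
- monitor.get_obs(): the state, without advancing time (a new reading comes with each control period).
- imaging.camera(name): name is "scene" or "top"; returns (picture, depth): 480x640x3 uint8, blue, green, red; 480x640 float32, m along the optical axis (not along the pixel's ray), 0 where there is no reading.
- imaging.camera_model(name): a dict with "fx", "fy", "cx", "cy" (pixels), "R" (3x3) and "t" (3): a world point X has camera coordinates R X + t. Camera axes: x right, y down, z forward; pixel columns grow to the right and rows downward; lengths in m; the calibration is good to about 2 mm. A picture is of the moment at which its call begins. camera_model takes no time and is no camera call.
- workorder.sign_off(): hands the job in; it is judged then, once.
Trained networks look in the newest picture that a camera, given by its name, has taken for a name from the list of things; names that differ only in an ending like _2 or _b are one class to them, and where a whole thing is asked for, a point or a joint stands for the part that bears it (a point fixed in the world has none). Each returns a list of dicts, best first, with "confidence" (0 to 1); they miss things now and then, are a little off and sometimes report something else, mostly with a low value. They report only what shows in the picture. A call takes as long as a camera call.
- imaging.spot_in(camera, query): "extent" ([left, top, width, height] in pixels, round what is visible of it).
- imaging.masks_of(camera, query): "region" (480x640 bool, what is visible of it) and "extent" ([left, top, width, height] in pixels, round what is visible of it).
The state is a dict: "time_s": time; "joint_positions": joint angles; "qvel": joint speeds; "tau": joint torques, N m; "tcp_pos": TCP position; "orientation": TCP orientation; "force": force on the tool from outside, world axes, zero at the start; "torque": the same for the moment, N m; "grip_width": finger opening in m; "finger_force": force on a finger pad.
Only numpy, scipy, OpenCV 4.12 (cv2) and the standard library are available. Lean on these libraries where they do the work, as an engineer would, in place of code of your own. Each camera call takes 0.05 s, during which the arm holds its last target. There are 200 camera calls.

## Working session

There is one attempt and no reset: what is moved stays moved. The work goes in short steps, Python scripts to look and compute and a tool call to move; the robot and the scene stay as the last step left them, time stands still between calls to the robot, and variables do not carry over. Pictures are saved under pics/ and viewed, at most 10 in all, crops included, and the job is handed in when it is done.

Besides the shell and the picture viewer there is one more tool, called after "Emit:" in YAML: its name, and indented under it one key for each argument. drive_tool: Moves the arm, as the interface text tells. Its arguments: {"type":"object","properties":{"steps":{"type":"array"},"grip_force":{"type":"number"}},"required":["steps"]}

```bash
mkdir -p pics
cat > h.py <<'E'
import numpy as np, cv2
from station import monitor, imaging, workorder, r
def cloud(cam,d):
    m=imaging.camera_model(cam); v,u=np.mgrid[:480,:640]
    P=np.stack([(u-m['cx'])/m['fx']*d,(v-m['cy'])/m['fy']*d,d],-1)
    return (P-np.array(m['t']))@np.array(m['R'])
E
python3 - <<'E'
from h import *
np.set_printoptions(precision=4,suppress=True)
print(r.tcp_to_grasp, monitor.get_obs())
for c in ['scene','top']:
    p,d=imaging.camera(c); cv2.imwrite(f'pics/{c}0.png',p); np.savez(f'{c}0.npz',p=p,d=d)
    W=cloud(c,d); m=imaging.camera_model(c); print(c,'campos',-np.array(m['R']).T@m['t'],m['fx'])
    for q in ['pass_box','gate','handle','handle_mid','door','door_handle','disc','wash_bottle','jar','core_mount']:
        for o in imaging.masks_of(c,q)[:1]:
            X=W[o['region']&(d>0)]
            print(q,round(o['confidence'],2),o['extent'],np.median(X,0),np.percentile(X,3,0),np.percentile(X,97,0))
E
```

```text
0.0784 {'time_s': 0.0, 'joint_positions': array([ 0.9979,  0.2458,  1.559 , -0.    ,  1.3387, -0.1741]), 'qvel': array([ 0.0007,  0.0005,  0.0015,  0.0017, -0.0006, -0.0008]), 'tau': array([ -0.0006, -41.5835, -31.4606,   0.0685,   0.0333,  -0.0001]), 'tcp_pos': array([0.2522, 0.5986, 0.3016]), 'orientation': array([-0.0003,  0.1981,  0.9802, -0.0009]), 'force': array([0.1675, 0.2437, 0.1496]), 'torque': array([-0.0596,  0.0093,  0.0253]), 'finger_force': 0.0, 'grip_width': 0.09368492034692234}
scene campos [ 0.9956 -0.4065  0.9657] 525.5474134987827
pass_box 0.77 [283.9, 193.3, 216.1, 193.1] [0.7301 0.0706 0.1289] [ 0.5237 -0.0456  0.0221] [0.8502 0.2751 0.1347]
gate 0.63 [370.7, 217.3, 37.1, 55.0] [0.6683 0.118  0.1612] [0.6456 0.0547 0.124 ] [0.6847 0.1873 0.2009]
handle 0.95 [380.6, 214.7, 28.3, 28.5] [0.6657 0.1189 0.179 ] [0.6456 0.1137 0.1426] [0.685  0.1284 0.2014]
handle_mid 0.78 [385.2, 215.5, 20.5, 28.2] [0.6657 0.119  0.1765] [0.6452 0.1137 0.1356] [0.685  0.1284 0.2014]
door 0.69 [283.0, 193.9, 58.3, 77.9] [0.5114 0.0557 0.1044] [0.4393 0.0043 0.0006] [0.5368 0.1477 0.11
[... 924 characters left out ...]
 0.1613] [0.679  0.1307 0.2023]
door 0.79 [268.6, 246.5, 65.0, 34.3] [0.5051 0.0703 0.1039] [0.4638 0.011  0.0331] [0.5307 0.1477 0.1183]
door_handle 0.77 [268.0, 248.8, 64.7, 31.9] [0.5066 0.0662 0.1035] [0.4659 0.0093 0.0018] [0.5309 0.1478 0.1183]
disc 0.34 [201.9, 108.7, 156.7, 172.2] [0.7042 0.1111 0.1284] [ 0.5034 -0.026   0.011 ] [0.8349 0.2825 0.1342]
wash_bottle 0.68 [183.6, 262.5, 28.5, 22.2] [0.469  0.3247 0.0895] [0.4471 0.3095 0.0216] [0.4947 0.3505 0.1317]
jar 0.63 [365.4, 201.2, 28.0, 26.6] [ 0.619  -0.1142  0.0738] [ 0.5974 -0.1401  0.0206] [ 0.6477 -0.0895  0.0783]
core_mount 0.72 [268.0, 243.9, 61.4, 34.5] [0.5062 0.0679 0.1039] [0.4659 0.0116 0.0285] [0.5306 0.1442 0.1183]
```

Run:
```python
from h import *
np.set_printoptions(precision=4,suppress=True)
z=np.load('top0.npz'); p,d=z['p'],z['d']; W=cloud('top',d)
cv2.imwrite('pics/topc.png',cv2.resize(p[90:330,150:450],None,fx=2.5,fy=2.5,interpolation=cv2.INTER_CUBIC))
hsv=cv2.cvtColor(p,cv2.COLOR_BGR2HSV).astype(int); h,s,v=hsv[...,0],hsv[...,1],hsv[...,2]
def line(X,n):
    c=cv2.minAreaRect((X[:,:2]*1000).astype(np.float32)); vx,vy,_,_=cv2.fitLine((X[:,:2]).astype(np.float32),cv2.DIST_HUBER,0,.001,.001).ravel()
    print(n,len(X),'rect mm',c,'dir deg',np.degrees(np.arctan2(vy,vx)),'mean',X.mean(0),X.min(0),X.max(0))
Z=W[...,2]
for c,zz in (('top',z),('scene',np.load('scene0.npz'))):
    p,d=zz['p'],zz['d']; W=cloud(c,d); Z=W[...,2]
    hsv=cv2.cvtColor(p,cv2.COLOR_BGR2HSV).astype(int); h,s,v=hsv[...,0],hsv[...,1],hsv[...,2]
    near=(abs(W[...,0]-.65)<.25)&(abs(W[...,1]-.1)<.2)
    line(W[near&((h<8)|(h>172))&(s>130)&(Z>.193)&(Z<.207)],c+' red top')
    line(W[near&(h>20)&(h<35)&(s>120)&(Z>.12)&(Z<.136)],c+' yellow')
    line(W[near&(h>95)&(h<130)&(s>120)&(Z>.098)&(Z<.108)],c+' blue bar')
    line(W[near&(s<60)&(v>170)&(Z>.11)&(Z<.122)&(W[...,0]<.58)],c+' white door top')
    line(W[near&(v<60)&(Z>.119)&(Z<.128)],c+' black post')
```

```text
top red top 86 rect mm ((662.4534912109375, 124.36170196533203), (41.10162353515625, 9.891621589660645), 12.079906463623047) dir deg 11.964501 mean [0.6619 0.1242 0.1996] [0.6426 0.1167 0.1946] [0.6831 0.1326 0.204 ]
top yellow 308 rect mm ((663.0916137695312, 124.61563873291016), (13.455982208251953, 148.2194061279297), 12.5175199508667) dir deg -77.64 mean [0.6628 0.1244 0.1277] [0.6425 0.0524 0.12  ] [0.6841 0.1966 0.1329]
top blue bar 282 rect mm ((490.79034423828125, 50.58454895019531), (50.15087127685547, 83.80268096923828), 12.567017555236816) dir deg -75.40089 mean [0.4827 0.0487 0.1029] [0.4591 0.0068 0.0981] [0.5232 0.0969 0.108 ]Traceback (most recent call last):
  File "<stdin>", line 17, in <module>
  File "<stdin>", line 7, in line
cv2.error: OpenCV(4.12.0) /io/opencv/modules/imgproc/src/linefit.cpp:50: error: (-215:Assertion failed) count > 0 in function 'fitLine2D_wods'
```

View pics/topc.png

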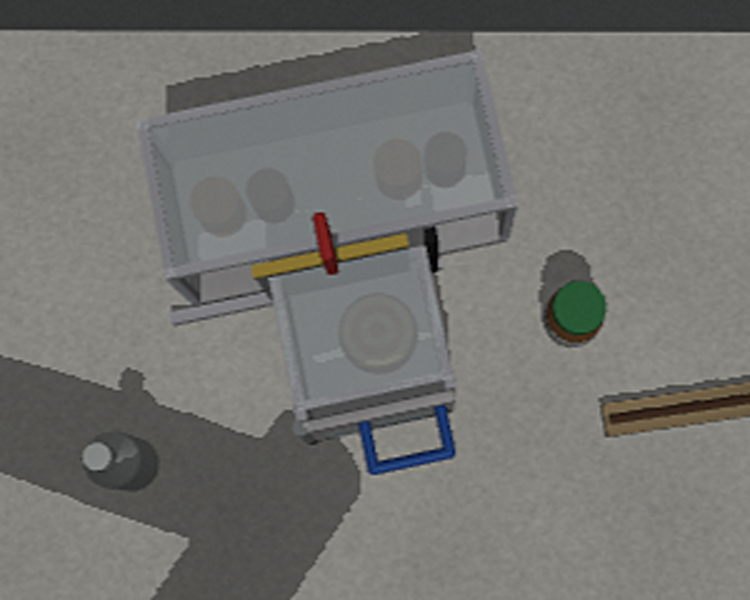

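View pics/scene0.png

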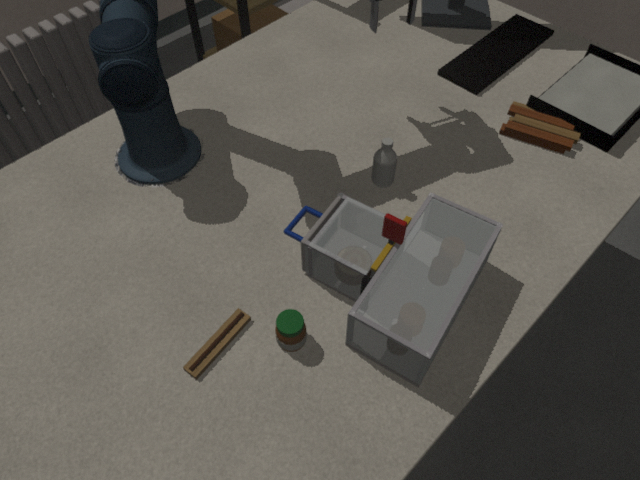

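The top crop shows the red handle at crop (325,243) on the yellow gate, the black post at (432,250) with a gap of about 20 px so the gate is ajar, and the blue bar at (410,465). The box yaw is about 12.3°. The bottle at (120,460), jar (577,310) and mount (680,400) all stand clear. Next I'll locate the box origin.

Run:
```python
from h import *
np.set_printoptions(precision=4,suppress=True)
a=np.radians(12.3); R=np.array([[np.cos(a),-np.sin(a)],[np.sin(a),np.cos(a)]])
for c in ('top','scene'):
    z=np.load(c+'0.npz'); p,d=z['p'],z['d']; W=cloud(c,d); Z=W[...,2]; B=(W[...,:2])@R
    h,s,v=[x.astype(int) for x in cv2.split(cv2.cvtColor(p,cv2.COLOR_BGR2HSV))]
    near=(abs(W[...,0]-.65)<.25)&(abs(W[...,1]-.1)<.22)
    def rep(n,m):
        X=B[m&near]; print(c,n,len(X)); 
        if len(X)>3: print('   box-rot min/2/50/98/max',np.percentile(X,[0,2,50,98,100],axis=0).tolist(), 'z',np.percentile(Z[m&near],[5,50,95]))
    red=((h<8)|(h>172))&(s>120)
    rep('red top',red&(Z>.193)); rep('red all',red&(Z>.14)&(Z<.205))
    rep('yellow',(h>20)&(h<35)&(s>100)&(Z>.12)&(Z<.136))
    blue=(h>95)&(h<130)&(s>120)&(Z>.08)
    xm=B[blue&near][:,0].min(); rep('bar',blue&(B[...,0]<xm+.013))
    rep('blueall',blue)
    rep('chamber rim',(Z>.1265)&(Z<.136)&(s<60)&(v>80))
    rep('lock rim',(Z>.116)&(Z<.1235)&(B[...,0]<.65)&(v>80)&(s<60))
    rep('black',(v<45)&(Z>.11)&(Z<.13)&(B[...,0]>.6))
```

```text
top red top 88
   box-rot min/2/50/98/max [[0.4012702468884599, -0.05836594891294077], [0.6534240966593272, -0.024539866151113855], [0.6724772744828982, -0.019787526029664312], [0.6940812820489382, -0.014725281915929603], [0.6954284403219416, -0.014649407293657154]] z [0.1958 0.1998 0.2024]
top red all 119
   box-rot min/2/50/98/max [[0.6515851763127781, -0.024739567853422184], [0.6522892025224872, -0.02468838824546223], [0.6684256327060617, -0.020199172604404493], [0.6938298500970688, -0.014801965752401612], [0.6954284403219416, -0.014649407293657154]] z [0.156  0.1988 0.2022]
top yellow 312
   box-rot min/2/50/98/max [[0.6675714835468841, -0.09360842499462015], [0.668335193469836, -0.09115871695443681], [0.673933100376791, -0.02686982099948011], [0.6803836159041781, 0.05185328370186147], [0.6812010736102125, 0.054588782037938696]] z [0.124  0.1278 0.131 ]
top bar 1
top blueall 286
   box-rot min/2/50/98/max [[0.4012702468884599, -0.12099352967566343], [0.4655692811694169, -0.09598304321663292], [0.47471286501106247, -0.055195541478958145], [0.5140871777717646, -0.014450796708428998
[... 2570 characters left out ...]
828205503385], [0.8407863145749235, 0.12654730228449682], [0.8436313624884002, 0.13855407536328398]] z [0.128  0.1305 0.1334]
scene lock rim 3361
   box-rot min/2/50/98/max [[0.5164771477782196, -0.11198342012964717], [0.5218181314802116, -0.10730691818761813], [0.5894324280910601, -0.04052264553591833], [0.6468560336355189, 0.03783435695897292], [0.6499972083014967, 0.0451900312248157]] z [0.1173 0.1201 0.1225]
scene black 68
   box-rot min/2/50/98/max [[0.6654509594580165, -0.12604222428716294], [0.6674021294879423, -0.1258672765134903], [0.6730779472849198, -0.1213352699256561], [0.6798912424167868, -0.0949279932604508], [0.6800781425601807, -0.09478116933217895]] z [0.113  0.123  0.1258]
```

Emit:
drive_tool:
  steps:
    - {"gripper": 0,"xyz": [0.5,-0.5,0],"spin": -0.7}
    - {"gripper": 0,"xyz": [1.4,-1.5,0],"spin": -1.4}
    - {"gripper": 0,"xyz": [2.3,-2.5,0],"spin": -2.1}
    - {"gripper": 0,"xyz": [3.2,-3.5,0],"spin": -2.8}
    - {"gripper": 0,"xyz": [4.1,-4.5,0],"spin": -3.5}
    - {"gripper": 0,"xyz": [5.0,-5.5,0],"spin": -4.2}
    - {"gripper": 0,"xyz": [5.9,-6.5,0],"spin": -4.9}
    - {"gripper": 0,"xyz": [6.8,-7.5,0],"spin": -5.6}
    - {"gripper": 0,"xyz": [7.6,-8.3,0],"spin": -6.3}
    - {"gripper": 0,"xyz": [8.2,-9.0,0],"spin": -6.85}
  grip_force: 10

```text
time_s: 2.35
tcp_pos: [0.5816, 0.2374, 0.3027]
orientation: [0.0, 0.628, 0.778, 0.0]
force: [-0.3, -0.4, -0.0]
grip_width: 0.0006
finger_force: 0.0
```

Emit:
drive_tool:
  steps:
    - {"gripper": 0,"xyz": [0.6,-0.6,0],"spin": 0}
    - {"gripper": 0,"xyz": [1.25,-1.25,0],"spin": 0}
    - {"gripper": 0,"xyz": [1.85,-1.85,-0.4],"spin": 0}
    - {"gripper": 0,"xyz": [1.85,-1.85,-0.9],"spin": 0}
    - {"gripper": 0,"xyz": [1.85,-1.85,-1.25],"spin": 0}
    - {"gripper": 0,"xyz": [1.85,-1.85,-1.25],"spin": 0}

```text
time_s: 3.1
tcp_pos: [0.6529, 0.1659, 0.2507]
orientation: [-0.001, 0.626, 0.779, -0.001]
force: [0.9, 0.5, 0.9]
grip_width: 0.0007
finger_force: 0.0
```

Run:
```python
from h import *
o=monitor.get_obs(); print(o['tcp_pos'],o['force'],o['time_s'])
p,d=imaging.camera('scene'); cv2.imwrite('pics/s1.png',cv2.resize(p[130:330,270:510],None,fx=3,fy=3))
```

```text
[0.65294222 0.16593976 0.25068339] [0.85646747 0.52847833 0.91071487] 3.1
```

View pics/s1.png

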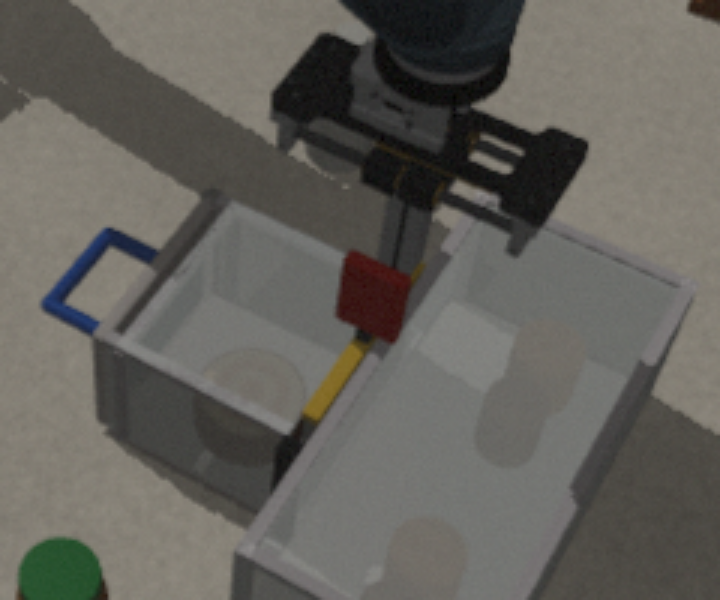

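The closed fingertips at about crop (405,240) sit behind the red paddle's +y face, above the gate edge. I'll press slowly.

Emit:
drive_tool:
  steps:
    - {"gripper": 0,"xyz": [0.03,-0.12,0],"spin": 0}
    - {"gripper": 0,"xyz": [0.05,-0.24,0],"spin": 0}
    - {"gripper": 0,"xyz": [0.08,-0.36,0],"spin": 0}
    - {"gripper": 0,"xyz": [0.1,-0.48,0],"spin": 0}
    - {"gripper": 0,"xyz": [0.12,-0.56,0],"spin": 0}
    - {"gripper": 0,"xyz": [0.14,-0.64,0],"spin": 0}
    - {"gripper": 0,"xyz": [0.16,-0.72,0],"spin": 0}
    - {"gripper": 0,"xyz": [0.17,-0.79,0],"spin": 0}
    - {"gripper": 0,"xyz": [0.19,-0.86,0],"spin": 0}
    - {"gripper": 0,"xyz": [0.2,-0.92,0],"spin": 0}

```text
time_s: 4.4
tcp_pos: [0.6624, 0.1283, 0.2526]
orientation: [-0.0, 0.627, 0.779, 0.0]
force: [-1.4, 2.9, 1.1]
grip_width: 0.0002
finger_force: 1.8
```

Emit:
drive_tool:
  steps:
    - {"gripper": 0,"xyz": [0.01,-0.04,0],"spin": 0}
    - {"gripper": 0,"xyz": [0.02,-0.08,0],"spin": 0}
    - {"gripper": 0,"xyz": [0.03,-0.12,0],"spin": 0}
    - {"gripper": 0,"xyz": [0.03,-0.15,0],"spin": 0}
    - {"gripper": 0,"xyz": [0.04,-0.18,0],"spin": 0}
    - {"gripper": 0,"xyz": [0.04,-0.18,0],"spin": 0}

```text
time_s: 5.15
tcp_pos: [0.6639, 0.1215, 0.2527]
orientation: [-0.001, 0.627, 0.779, 0.0]
force: [-2.4, 4.7, 0.6]
grip_width: 0.0006
finger_force: 3.0
```

Emit:
drive_tool:
  steps:
    - {"gripper": 0,"xyz": [0.01,-0.03,0],"spin": 0}
    - {"gripper": 0,"xyz": [0.01,-0.06,0],"spin": 0}
    - {"gripper": 0,"xyz": [0.01,-0.06,0],"spin": 0}

```text
time_s: 5.52
tcp_pos: [0.6642, 0.1197, 0.2527]
orientation: [-0.001, 0.627, 0.779, 0.001]
force: [-1.8, 7.5, 0.6]
grip_width: 0.0005
finger_force: 4.1
```

Emit:
drive_tool:
  steps:
    - {"gripper": 0,"xyz": [0.0,-0.03,0],"spin": 0}
    - {"gripper": 0,"xyz": [0.01,-0.055,0],"spin": 0}
    - {"gripper": 0,"xyz": [0.01,-0.055,0],"spin": 0}
    - {"gripper": 0,"xyz": [0.01,-0.055,0],"spin": 0}
    - {"gripper": 0,"xyz": [0.01,-0.055,0],"spin": 0}
    - {"gripper": 0,"xyz": [0.01,-0.055,0],"spin": 0}
    - {"gripper": 0,"xyz": [0.01,-0.055,0],"spin": 0}
    - {"gripper": 0,"xyz": [0.01,-0.055,0],"spin": 0}
    - {"gripper": 0,"xyz": [0.01,-0.055,0],"spin": 0}

```text
time_s: 6.65
tcp_pos: [0.6645, 0.1182, 0.2527]
orientation: [-0.001, 0.627, 0.779, 0.001]
force: [-1.5, 9.7, 1.9]
grip_width: 0.0005
finger_force: 5.1
```

Run:
```python
from h import *
for i in range(4):
    p,d=imaging.camera('scene'); o=monitor.get_obs(); print(o['tcp_pos'],o['force'])
cv2.imwrite('pics/s2.png',cv2.resize(p[130:330,270:510],None,fx=3,fy=3))
```

```text
[0.66452024 0.11820515 0.25268989] [-0.69765422 10.59936628 -0.63660294]
[0.66450858 0.11817534 0.25267983] [-2.30059107  9.90884768  1.25170589]
[0.66450728 0.11818355 0.2526647 ] [-1.37299531 10.50129012 -0.2835753 ]
[0.66451671 0.11819374 0.2526789 ] [-2.10615041  9.67997987  1.42555604]
```

View pics/s2.png

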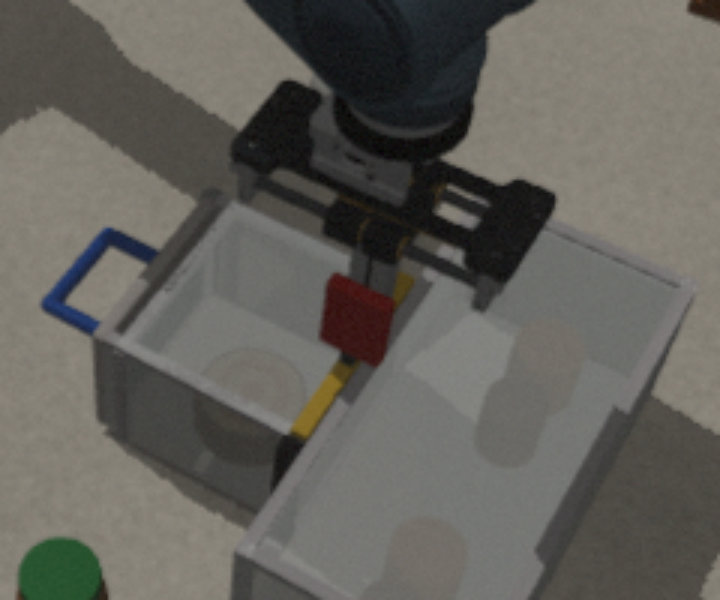

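The gate now meets the black post (yellow end at crop (300,430), post at (285,455)), and the handle is held at a steady 10 N, so the check is done. Now I'll back off, lift, and go above the door-handle gap.

Emit:
drive_tool:
  steps:
    - {"gripper": 0,"xyz": [-0.05,0.2,0],"spin": 0}
    - {"gripper": 0,"xyz": [-0.12,0.5,0],"spin": 0}
    - {"gripper": 0,"xyz": [-0.18,0.8,0.2],"spin": 0}
    - {"gripper": 0,"xyz": [-0.18,0.8,0.8],"spin": 0}
    - {"gripper": 0,"xyz": [-0.18,0.8,1.5],"spin": 0}
    - {"gripper": 0,"xyz": [-0.5,0.7,1.6],"spin": 1.1}
    - {"gripper": 0,"xyz": [-1.1,0.3,1.6],"spin": 2.3}
    - {"gripper": 0,"xyz": [-1.8,-0.2,1.6],"spin": 3.5}
    - {"gripper": 0,"xyz": [-2.5,-0.6,1.6],"spin": 4.7}
    - {"gripper": 0,"xyz": [-3.2,-1.0,1.6],"spin": 5.9}

```text
time_s: 8.1
tcp_pos: [0.536, 0.0759, 0.3174]
orientation: [0.001, 0.26, 0.966, -0.0]
force: [-0.2, -0.0, 1.0]
grip_width: 0.0005
finger_force: 0.0
```

Emit:
drive_tool:
  steps:
    - {"gripper": 0,"xyz": [-0.4,-0.3,0],"spin": 1.2}
    - {"gripper": 0,"xyz": [-0.8,-0.6,0],"spin": 2.4}
    - {"gripper": 0,"xyz": [-0.94,-0.65,0],"spin": 3.6}
    - {"gripper": 0,"xyz": [-0.94,-0.65,0],"spin": 4.8}
    - {"gripper": 0,"xyz": [-0.94,-0.65,0],"spin": 5.35}
    - {"gripper": 0,"xyz": [-0.94,-0.65,0],"spin": 5.35}

```text
time_s: 8.85
tcp_pos: [0.4993, 0.0504, 0.3173]
orientation: [0.0, -0.107, 0.994, -0.0]
force: [0.1, 0.5, 0.4]
grip_width: 0.0006
finger_force: 0.0
```

Run:
```python
from h import *
p,d=imaging.camera('scene'); o=monitor.get_obs(); print(o)
cv2.imwrite('pics/s3.png',cv2.resize(p[130:330,250:490],None,fx=3,fy=3))
a=np.radians(12.3); R=np.array([[np.cos(a),-np.sin(a)],[np.sin(a),np.cos(a)]])
W=cloud('scene',d);B=W[...,:2]@R;h,s,v=[x.astype(int) for x in cv2.split(cv2.cvtColor(p,cv2.COLOR_BGR2HSV))]
near=(abs(W[...,0]-.65)<.25)&(abs(W[...,1]-.1)<.22)&(W[...,2]<.21)
print('fingers boxrot',o['tcp_pos'][:2]@R)
for n,m in (('blue',(h>95)&(h<130)&(s>120)&(W[...,2]>.09)&(W[...,2]<.108)),('red',((h<8)|(h>172))&(s>120)&(W[...,2]>.194)),('yellow',(h>20)&(h<35)&(s>100)&(W[...,2]>.12)&(W[...,2]<.136))):
    print(n,(m&near).sum(),np.percentile(B[m&near],[0,2,50,98,100],axis=0).round(4).tolist())
```

```text
{'time_s': 8.9, 'joint_positions': array([-1.25526976e-01, -1.22435298e-01,  1.91573525e+00, -5.16612667e-04,
        1.34730950e+00, -1.91044630e+00]), 'qvel': array([-6.76192385e-04,  4.23541430e-03,  2.57627167e-03,  1.58159533e-04,
        7.89806948e-05, -3.73199936e-04]), 'tau': array([-1.48880307e-02, -2.65180153e+01, -3.15553057e+01, -4.55085898e-02,
        6.39931695e-02, -3.58896330e-02]), 'tcp_pos': array([0.49931676, 0.05039113, 0.31723616]), 'orientation': array([ 4.20299890e-04, -1.06913871e-01,  9.94268132e-01, -3.58440119e-04]), 'force': array([ 0.29327633, -0.59447033, -0.75558846]), 'torque': array([0.05012425, 0.01051157, 0.03512883]), 'finger_force': 0.0, 'grip_width': 0.0005979874878292838}
fingers boxrot [ 0.49859008 -0.05713521]
blue 279 [[0.4671, -0.0997], [0.4677, -0.0983], [0.4759, -0.057], [0.5078, -0.0161], [0.5109, -0.0138]]
red 143 [[0.6552, -0.0432], [0.6561, -0.0424], [0.6769, -0.0376], [0.6957, -0.0304], [0.6966, -0.0291]]
yellow 232 [[0.6679, -0.1107], [0.6693, -0.1098], [0.6755, -0.0691], [0.6807, 0.0377], [0.681, 0.0405]]
```

View pics/s3.png

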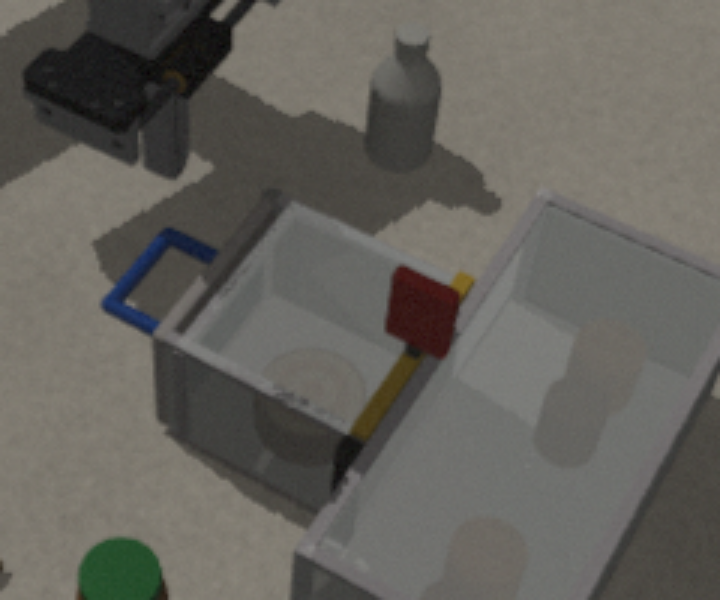

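The gate stands at the post with the handle free, and the fingers are centred over the bar–door gap (box-rot x 0.4986, bar at about 0.473). I'll lower them into it.

Emit:
drive_tool:
  steps:
    - {"gripper": 0,"xyz": [0,0,-0.6],"spin": 0}
    - {"gripper": 0,"xyz": [0,0,-1.2],"spin": 0}
    - {"gripper": 0,"xyz": [0,0,-1.8],"spin": 0}
    - {"gripper": 0,"xyz": [0,0,-2.3],"spin": 0}
    - {"gripper": 0,"xyz": [0,0,-2.6],"spin": 0}
    - {"gripper": 0,"xyz": [0,0,-2.9],"spin": 0}
    - {"gripper": 0,"xyz": [0,0,-3.2],"spin": 0}
    - {"gripper": 0,"xyz": [0,0,-3.5],"spin": 0}
    - {"gripper": 0,"xyz": [0,0,-3.5],"spin": 0}

```text
time_s: 10.02
tcp_pos: [0.4986, 0.0505, 0.1756]
orientation: [-0.001, -0.108, 0.994, 0.0]
force: [-0.2, 0.2, 0.8]
grip_width: 0.0006
finger_force: 0.0
```

Run:
```python
from h import *
a=np.radians(12.3); R=np.array([[np.cos(a),-np.sin(a)],[np.sin(a),np.cos(a)]])
hinge=np.array([.473+.051,-.057+.095]); o=monitor.get_obs(); c0=o['tcp_pos'][:2]; print(c0,o['tcp_pos'][2],o['force'])
for th in range(0,96,5):
    t=np.radians(th); C=np.array([[np.cos(t),np.sin(t)],[-np.sin(t),np.cos(t)]])
    f=np.array([-.051+.014+(.0115 if th==0 else 0),-.095])  # finger centre, touching the bar
    w=R@(hinge+C@f); print(th,((w-c0)/.04).round(2),'spin',-th/8)
```

```text
[0.49863    0.05048592] 0.17557586362546448 [-0.20560894  0.21864587  0.79856717]
0 [0.01 0.  ] spin 0.0
5 [-0.48 -0.02] spin -0.625
10 [-0.7   0.05] spin -1.25
15 [-0.9   0.13] spin -1.875
20 [-1.1   0.23] spin -2.5
25 [-1.29  0.34] spin -3.125
30 [-1.47  0.48] spin -3.75
35 [-1.64  0.62] spin -4.375
40 [-1.79  0.78] spin -5.0
45 [-1.93  0.96] spin -5.625
50 [-2.05  1.14] spin -6.25
55 [-2.16  1.34] spin -6.875
60 [-2.25  1.54] spin -7.5
65 [-2.32  1.75] spin -8.125
70 [-2.37  1.97] spin -8.75
75 [-2.4   2.19] spin -9.375
80 [-2.42  2.41] spin -10.0
85 [-2.41  2.63] spin -10.625
90 [-2.39  2.85] spin -11.25
95 [-2.34  3.07] spin -11.875
```

Emit:
drive_tool:
  steps:
    - {"gripper": 0,"xyz": [-0.15,0,0],"spin": 0}
    - {"gripper": 0,"xyz": [-0.3,0,0],"spin": -0.2}
    - {"gripper": 0,"xyz": [-0.48,-0.02,0],"spin": -0.6}
    - {"gripper": 0,"xyz": [-0.6,0.02,0],"spin": -0.95}
    - {"gripper": 0,"xyz": [-0.7,0.05,0],"spin": -1.25}
    - {"gripper": 0,"xyz": [-0.9,0.13,0],"spin": -1.9}
    - {"gripper": 0,"xyz": [-1.1,0.23,0],"spin": -2.5}
    - {"gripper": 0,"xyz": [-1.29,0.34,0],"spin": -3.1}
    - {"gripper": 0,"xyz": [-1.47,0.48,0],"spin": -3.75}
    - {"gripper": 0,"xyz": [-1.64,0.62,0],"spin": -4.4}

```text
time_s: 11.28
tcp_pos: [0.4335, 0.0752, 0.1773]
orientation: [0.001, 0.2, 0.98, -0.0]
force: [-0.1, -0.9, 0.4]
grip_width: 0.0004
finger_force: 0.6
```

Emit:
drive_tool:
  steps:
    - {"gripper": 0,"xyz": [-0.15,0.16,0],"spin": -0.6}
    - {"gripper": 0,"xyz": [-0.29,0.34,0],"spin": -1.2}
    - {"gripper": 0,"xyz": [-0.41,0.52,0],"spin": -1.85}
    - {"gripper": 0,"xyz": [-0.52,0.72,0],"spin": -2.5}
    - {"gripper": 0,"xyz": [-0.61,0.92,0],"spin": -3.1}
    - {"gripper": 0,"xyz": [-0.68,1.13,0],"spin": -3.7}
    - {"gripper": 0,"xyz": [-0.73,1.35,0],"spin": -4.35}
    - {"gripper": 0,"xyz": [-0.76,1.57,0],"spin": -5.0}
    - {"gripper": 0,"xyz": [-0.78,1.79,0],"spin": -5.6}
    - {"gripper": 0,"xyz": [-0.77,2.01,0],"spin": -6.2}

```text
time_s: 12.52
tcp_pos: [0.4025, 0.1557, 0.177]
orientation: [0.0, 0.592, 0.806, -0.0]
force: [0.1, -1.6, -0.1]
grip_width: 0.0005
finger_force: 0.5
```

Run:
```python
from h import *
p,d=imaging.camera('scene'); o=monitor.get_obs(); print(o['tcp_pos'],o['force'])
cv2.imwrite('pics/s4.png',cv2.resize(p[110:310,230:470],None,fx=3,fy=3))
```

```text
[0.40259054 0.15633448 0.17705777] [-0.48492212  0.51973213 -1.20613599]
```

View pics/s4.png

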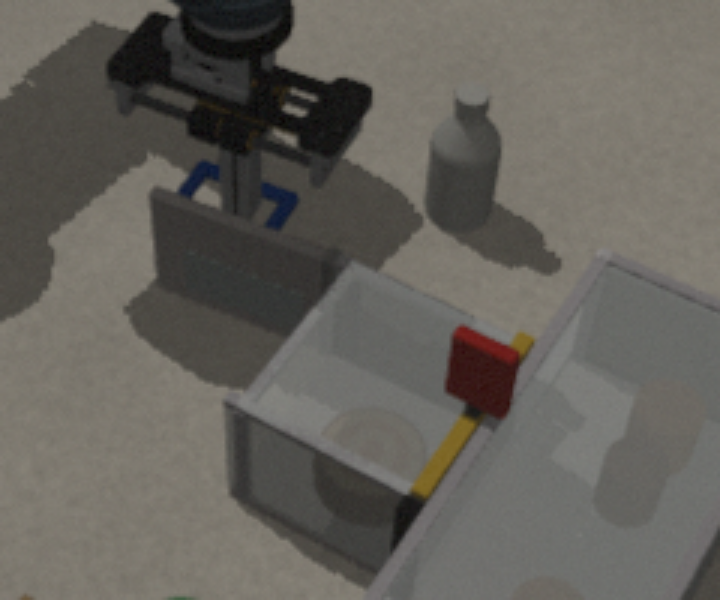

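The door is open about 85–90°, with the fingers still in the bar's gap at crop (240,195). The gate is at the post and the disc is in place. I'll ease off the bar and lift straight out.

Emit:
drive_tool:
  steps:
    - {"gripper": 0,"xyz": [0.02,-0.1,0],"spin": 0}
    - {"gripper": 0,"xyz": [0.05,-0.22,0],"spin": 0}
    - {"gripper": 0,"xyz": [0.05,-0.22,0.3],"spin": 0}
    - {"gripper": 0,"xyz": [0.05,-0.22,0.8],"spin": 0}
    - {"gripper": 0,"xyz": [0.05,-0.22,1.5],"spin": 0}
    - {"gripper": 0,"xyz": [0.05,-0.22,2.3],"spin": 0}
    - {"gripper": 0,"xyz": [0.05,-0.22,3.3],"spin": 0}
    - {"gripper": 0,"xyz": [0.05,-0.22,3.6],"spin": 0}
    - {"gripper": 0,"xyz": [0.05,-0.22,3.6],"spin": 0}

```text
time_s: 13.7
tcp_pos: [0.4049, 0.1467, 0.321]
orientation: [0.001, 0.591, 0.807, 0.0]
force: [0.5, -0.9, -0.2]
grip_width: 0.0005
finger_force: 0.0
```

Run:
```python
from h import *
a=np.radians(12.3); R=np.array([[np.cos(a),-np.sin(a)],[np.sin(a),np.cos(a)]])
o=monitor.get_obs(); print(o['tcp_pos'],o['force'],o['time_s'])
p,d=imaging.camera('scene')
cv2.imwrite('pics/s5.png',p)
W=cloud('scene',d);B=W[...,:2]@R;h,s,v=[x.astype(int) for x in cv2.split(cv2.cvtColor(p,cv2.COLOR_BGR2HSV))]
near=(abs(W[...,0]-.65)<.3)&(abs(W[...,1]-.1)<.25)
for n,m in (('red',((h<8)|(h>172))&(s>120)&(W[...,2]>.194)&(W[...,2]<.21)),('yellow',(h>20)&(h<35)&(s>100)&(W[...,2]>.12)&(W[...,2]<.136)),('blue',(h>95)&(h<130)&(s>120)&(W[...,2]>.09)&(W[...,2]<.108))):
    X=B[m&near]; print(n,len(X),np.percentile(X,[0,2,50,98,100],axis=0).round(4).tolist())
```

```text
[0.40494439 0.1467109  0.32104547] [ 0.48526462 -0.89262725 -0.17336984] 13.7
red 146 [[0.6554, -0.0427], [0.6561, -0.0425], [0.6762, -0.0378], [0.6962, -0.0292], [0.697, -0.0285]]
yellow 245 [[0.6683, -0.1102], [0.669, -0.1091], [0.6752, -0.0706], [0.6809, 0.0362], [0.6811, 0.0411]]
blue 205 [[0.3839, 0.0435], [0.3859, 0.0475], [0.4248, 0.0762], [0.4663, 0.0856], [0.4679, 0.0882]]
```

View pics/s5.png

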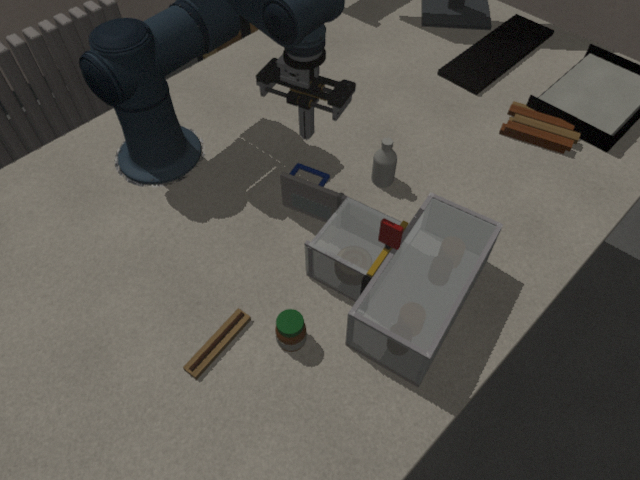

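The gripper is clear at (305,130) and the door stands open at about 87° (310,195). The gate is shut at the post (375,262), and the bottle, jar, mount and disc haven't moved.

```bash
python3 -c "
from station import workorder
print(workorder.sign_off())"
```

```text
the job is handed in; nothing more can be done
None
```

The job is handed in: the inner gate is shut and was checked at about 10 N for a second, then the outer door was opened to about 87° and left there, with the disc and other items not moved and the arm clear.

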